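# Move the lift-off door to the other drying box

## Task

Take the lift-off door from the empty drying box and hang it on the box with the shell dish: squeeze the two tabs to draw in the sprung hinge pin, lift the door straight off, feel for the notches in the other box's hinge rails, lower it in fully and let the pin spring home into its hole. Work gently, never forcing the door against a box, leave the door hanging by itself and do not disturb the dish, bottle, pot or dropper.

Things in the scene. Friction and masses are not known exactly. Their poses are not given: they have to be found in the camera images.
- door_hinge (a point): Lift-off door: black panel 72 mm wide, 4 mm thick, hanging from a steel hinge barrel (14 mm diameter, 110 mm long). Point: middle of the barrel on the hinge axis. y runs along the barrel, z up (panel below in the plane x = 0, lower edge 90 mm down), x towards the box's inside. The pin is at the -y end. 0.25 kg, may vary by a quarter.
- door_tabs (a point): Grip point of the door, 34 mm above its axis and 6 mm to +y: middle of its two upright steel tabs with the pin drawn in. Tabs: 16 mm in x, tops 14 mm above this point. Outer face of the fixed tab 17 mm to +y; of the pin's tab 29 mm to -y at rest, 17 mm when squeezed (34 mm over both). Axes as the door. Grip along y from above, 30 N or more. Rails and barrel stay 25 mm below this point.
- pin (a joint): How far the sprung hinge pin is drawn into the door (m): 0 fully out, 0.012 fully in at its stop. The pin (7 mm diameter) sticks out 11.5 mm beyond the barrel's -y end when out, not at all when in. Its spring pushes with 4 N when out, 9 N when in.
- boxA_hinge (a point): The empty white drying box (fixed, 150 mm wide in y, 100 mm deep in x, 115 mm high, open front to -x), on which the door hangs at the start. Point: where the middle of the hung door's barrel lies, 127 mm above the table, 26 mm in front of the box. x points into the box, y along the hinge, z up.
- boxB_hinge (a point): The like white box with the shell dish in it; same axes. This point is 127 mm up and 8 mm in front of the box. The hung door's barrel axis lies at z = 0, y = 0 of this point but anywhere from 8 to 30 mm in front of it (x = -8 to -30 mm: the rails are screwed on through slots), so that x must be found by feel. The rails stay put.
- boxB_rail (a point): Middle of the flat tops of box B's two aluminium hinge rails, 5 mm straight above boxB_hinge. The rails lie at y = 43 to 58 and -43 to -58 mm and run along x; the barrel's ends ride on them (axis 7 mm above the tops). Fences outside them, 117 mm apart inside, rise 4 mm above the tops. Moved forward (-x) from here, the barrel meets the notches.
- boxB_front (a point): Foremost place of the notches: 30 mm in front (-x) of boxB_rail, same height. Each rail has one square upright notch, 16 mm wide in x and 12 mm deep, open above; the barrel drops in 12 mm. In line with it the -y fence has an 11 mm square hole for the pin. In front of the notch the rail goes on for 7 mm only, so feel from the box side forwards.
- dish: Oval shell dish, 54 x 74 x 20 mm, standing in box B; bystander. Origin under its centre.
- bottle: Clear conical glass bottle, 57 mm across, 104 mm tall; bystander. Origin under its centre.
- pot: Small pigment pot with black cap, 29 mm across, 52 mm tall; bystander. Origin under its centre.
- dropper: Small dropper bottle with white cap, 20 mm across, 67 mm tall; bystander. Origin under its centre.
Mind the look-alikes: they are no part of the job. There is more than one size of the part that bears door_hinge; the job needs the largest.

How it is judged:
By the outcome, as a careful person would: the job done as asked, in the order asked, and still so for the second after the job is handed in, with the robot touching nothing.
It also fails if it takes over 64 s, if anything falls off the work surface, if the arm or the gripper's body presses on something with over 40 N, if the wrist force passes 120 N, or if a joint passes its speed limit or range.

## Robot

A 6-joint arm with a two-finger parallel gripper is mounted at the origin on the work surface; the furniture and walls round the work are solid. World frame = base frame: x ahead of the robot, y to its left, z up, the work surface at z = 0. Lengths are in m, angles in rad, forces in N, time in s.
With the tool pointing down it reaches from about 0.35 to 0.8 m from the base axis. Payload 7.3 kg.
Tool frame: the origin (TCP) lies between the finger pads; the fingertips stand 8 mm ahead of it and the grasp point (between the pads) lies 11 mm behind it; z points along the fingers, x is the direction in which the jaws open and shut, and the axes are right-handed (so a half turn about z gives the same grasp; the last joint's range is limited). The gripper opens to 85 mm and grips with 20 to 120 N. Pads are 22 mm wide; open, the fingers measure 114 mm over their backs; the gripper's body (76 mm by 85 mm) begins 54 mm behind the grasp point. The pads swing forward as they close: fully open they stand 13 mm farther back than shut.
Start: joints at [-1.29, 0.342, 1.524, -0, 1.275, -0.146], TCP at [0.217, -0.478, 0.239] pointing down, gripper open.
Joint ranges: [-2.53, 2.53], [-0.77, 2.02], [0.04, 2.7], [-1, 4.14], [0.28, 2.66], [-3.11, 3.11]. Speed limits (rad/s): [2.57, 2.57, 3.14, 3.14, 3.14, 3.14].

## Interface

Orientations are given as [roll, pitch, yaw] about the fixed x, y, z axes, in that order (R = Rz(yaw) Ry(pitch) Rx(roll)).
In Python, from bench import env gives the robot as it stands.
- The arm moves only by the tool jog_arm, never from a script. Its argument "moves" is a list of rows, each a list of 4 numbers: the shift along the tool's x, y, z in m, then the turn about the tool's z in degrees. In form: [[x, y, z, yaw], ...]. A call has 1 to 5 rows; each row is the pose to reach, as a shift and turn from the pose measured when the call began, along the tool's axes at that moment; what a row does not reach only later rows make up. A row lasts 1/10 s, in which the tool goes at most 50 mm and 8.59 degrees, less where a joint would pass 70% of its speed; a pose out of reach is approached as far as the arm can. A call with a gripper value outside its range is refused whole. "fingers" is the closure, from 0 (fully open) to 1 (shut), set as the call begins (left out, the last holds). The fingers move at their own pace and stop on an object; "newtons" is the grip in N (left out, the last holds). Time passes only in rows, so rows that repeat a pose let the fingers close. It gives the time, the measured TCP pose, the force and the opening at its end, in the units of the state.
- env.get_obs(): the state, without advancing time (a new reading comes with each control period).
- env.get_image(name): name is "scene" or "top" or "wrist"; returns a dict with "image" (420x560x3 uint8, blue, green, red), "depth" (420x560 float32, m along the optical axis (not along the pixel's ray), 0 where there is no reading), "fovy" (degrees; the focal length in pixels is half the picture's height over the tangent of half this angle, whatever the lens; pixels are square), "cx", "cy" (the principal point, pixels), "extrinsics" (4x4, takes a point from camera to world coordinates); the wrist camera has in their place "mount" (4x4, takes a point from camera to tool coordinates, whose origin is the TCP and whose axes are the tool frame's). Camera axes: x right, y up, looking along -z (the intrinsics and any distortion apply to the point x, -y, -z); pixel columns grow to the right and rows downward; lengths in m; the calibration is good to about 2 mm. A picture is of the moment at which its call begins: read the wrist's pose just before it.
- env.finish_job(): hands the job in, once; it reports no verdict.
Trained networks look in a picture, given as the dict that the camera call returned (one of the last four; its "shot" number tells which), for a name from the list of things; names that differ only in an ending like _2 or _b are one class to them, and where a whole thing is asked for, a point or a joint stands for the part that bears it (a point fixed in the world has none). Each returns a list of dicts, best first, with "p" (0 to 1); they miss things now and then, are a little off and sometimes report something else, mostly with a low value. They report only what shows in the picture. A call takes as long as a camera call. They do not tell look-alikes from the thing itself.
- env.silhouettes(picture, target): "pixels" (420x560 bool, what is visible of it) and "centre" ([row, column] in pixels, amid what is visible of it).
The state is a dict: "time": time; "joint_pos": joint angles; "dq": joint speeds; "tau": joint torques, N m; "tcp_pos": TCP position; "tool_rot": TCP orientation; "contact_force": force on the tool from outside, world axes, zero at the start; "torque": the same for the moment, N m; "grip_width": finger opening in m.
Only numpy, scipy, OpenCV 4.12 (cv2) and the standard library are available. Lean on these libraries where they do the work, as an engineer would, in place of code of your own. Each camera call takes 0.05 s, during which the arm holds its last target.

## Working session

There is one attempt and no reset: what is moved stays moved. The work goes in short steps, Python scripts to look and compute and a tool call to move; the robot and the scene stay as the last step left them, time stands still between calls to the robot, and variables do not carry over. Pictures are saved under pics/ and viewed, and the job is handed in when it is done.

Besides the shell and the picture viewer there is one more tool, called after "Request:" as name(argument=value, ...), one argument or row to a line, values as JSON. jog_arm: Moves the arm, as the interface text tells. Its arguments: {"type":"object","properties":{"moves":{"type":"array"},"fingers":{"type":"number"},"newtons":{"type":"number"}},"required":["moves"]}

```bash
ls; mkdir -p pics
cat > h.py <<'E'
import numpy as np, cv2
from bench import env
def save(n,p): cv2.imwrite(f'pics/{n}.png',p['image'])
E
python3 - <<'E'
from h import *
o=env.get_obs(); print(o)
for c in ['scene','top']:
    p=env.get_image(c); save(c+'0',p); np.savez(f'{c}0.npz',**{k:v for k,v in p.items()})
    print(c,p['fovy'],p['cx'],p['cy'],p['extrinsics'],[k for k in p])
    for t in ['door_hinge','door_tabs','dish','bottle','pot','dropper']:
        for r in env.silhouettes(p,t)[:4]: print(t,r['p'],r['centre'],r['pixels'].sum())
E
```

```text
pics
{'time': 0.0, 'joint_pos': array([-1.29000137e+00,  3.42715363e-01,  1.52503577e+00, -1.80506158e-05,
        1.27539883e+00, -1.46006186e-01]), 'dq': array([ 0.00055432, -0.00138478,  0.00138723,  0.00082721, -0.00211668,
        0.00306304]), 'tau': array([ 7.43801070e-05, -4.33681118e+01, -2.46010637e+01, -2.99735548e-04,
        7.93910207e-03,  1.26028101e-05]), 'tcp_pos': array([ 0.21723056, -0.47751266,  0.23862323]), 'tool_rot': array([-3.14138316e+00,  1.54325423e-03, -1.14398975e+00]), 'contact_force': array([-0.51488288,  0.54895748, -1.44161058]), 'torque': array([ 0.00944336, -0.02793834, -0.03845984]), 'grip_width': 0.085482453982788}
scene 43.66859103677438 268.986813270446 211.47957730569996 [[-0.77528985  0.44250626 -0.45068155  0.07109565]
 [-0.63153651 -0.53255799  0.5635101   0.53678115]
 [ 0.00934269  0.72150551  0.69234566  0.86556872]
 [ 0.          0.          0.          1.        ]] ['image', 'depth', 'fovy', 'cx', 'cy', 'extrinsics', 'shot']
door_hinge 0.95 [233.6, 374.0] 628
door_hinge 0.73 [186.0, 323.8] 695
door_hinge 0.57 [191.8, 369.5] 392
door_tabs 0.94 [184.8, 325.9] 698
door_tabs 0.9 [191.3, 371.5] 397
door_tabs 0.89 [232.3, 375.6] 539
bottle 0.8 [290.3, 302.9] 948
pot 0.72 [290.2, 303.5] 999
dropper 0.59 [295.9, 186.2] 37
dropper 0.54 [224.0, 195.5] 224
top 46.88024618720446 275.7586730095418 210.56383266035337 [[-0.00524726  0.98769309 -0.15631641  0.36795738]
 [-0.9996187  -0.00941862 -0.02595661 -0.06317293]
 [-0.02710945  0.15612061  0.98736591  1.19384522]
 [ 0.          0.          0.          1.        ]] ['image', 'depth', 'fovy', 'cx', 'cy', 'extrinsics', 'shot']
door_hinge 0.71 [277.3, 355.1] 217
door_hinge 0.58 [222.0, 351.2] 426
door_hinge 0.51 [247.8, 401.5] 201
door_tabs 0.81 [220.6, 356.0] 394
door_tabs 0.49 [282.1, 353.5] 171
door_tabs 0.47 [246.9, 403.2] 219
pot 0.66 [171.3, 263.7] 131
```

View pics/scene0.png

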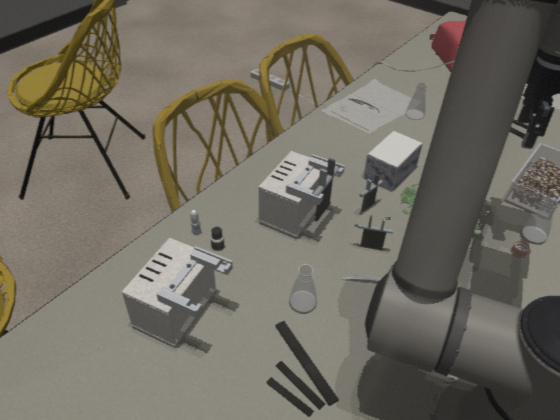

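View pics/top0.png

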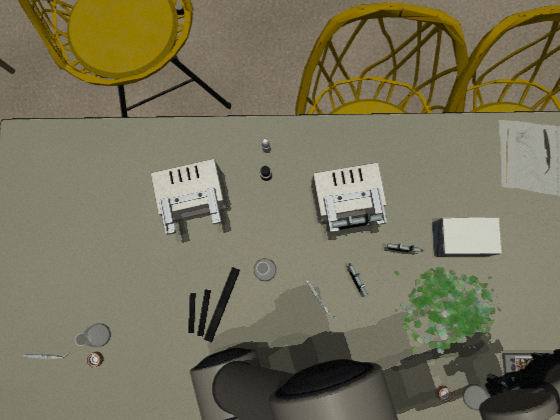

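The scene shows the door hanging on the right box (scene ~(326,186), top ~(355,221)). Two smaller look-alike doors stand on the table. The left box (top ~(190,195)) is box B.

```bash
cat >> h.py <<'E'
def cloud(p,T=None):
    T=p['extrinsics'] if T is None else T
    f=210/np.tan(np.radians(p['fovy'])/2)
    d=p['depth']; r,c=np.mgrid[0:420,0:560]
    P=np.stack([(c-p['cx'])/f*d,-(r-p['cy'])/f*d,-d],-1)
    W=P@T[:3,:3].T+T[:3,3]; W[d==0]=np.nan
    return W
E
python3 - <<'E'
from h import *
t=dict(np.load('top0.npz')); s=dict(np.load('scene0.npz'))
im=t['image'][145:265,140:420]; cv2.imwrite('pics/topz.png',cv2.resize(im,None,fx=2.8,fy=2.8,interpolation=cv2.INTER_CUBIC))
im=s['image'][140:350,110:390]; cv2.imwrite('pics/scz.png',cv2.resize(im,None,fx=2.8,fy=2.8,interpolation=cv2.INTER_CUBIC))
W=cloud(t)
for r,c in [(300,150),(170,165),(205,170),(200,222),(195,190),(210,350),(228,333),(222,352),(215,380),(170,350),(173,265),(145,265)]:
    print(r,c,W[r,c].round(4))
E
```

```text
300 150 [0.3388 0.2764 0.0007]
170 165 [0.635  0.2189 0.1177]
205 170 [0.5534 0.205  0.1178]
200 222 [0.5662 0.0887 0.1042]
195 190 [0.5757 0.1596 0.1193]
210 350 [ 0.5388 -0.202   0.1127]
228 333 [ 0.4963 -0.1613  0.1297]
222 352 [ 0.5088 -0.203   0.1331]
215 380 [ 0.5238 -0.2648  0.1333]
170 350 [ 0.6299 -0.204   0.118 ]
173 265 [ 0.6413 -0.0075  0.0505]
145 265 [ 0.7094 -0.008   0.0576]
```

View pics/topz.png

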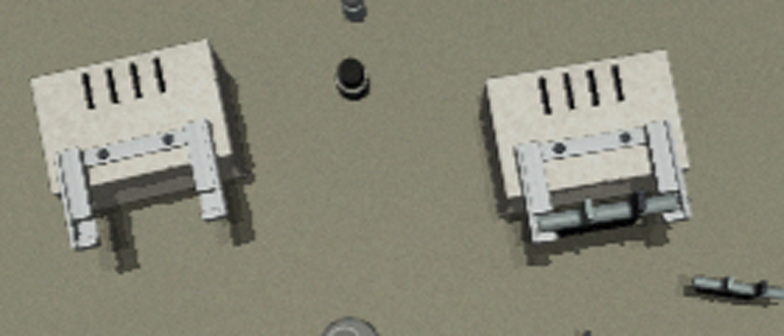

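View pics/scz.png

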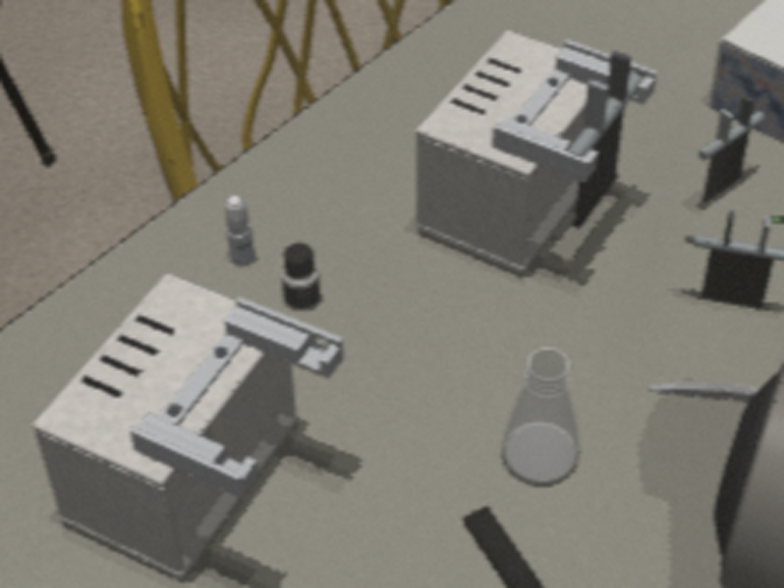

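```bash
cat >> h.py <<'E'
def boxfit(W,xr,yr,zr=(0.108,0.124)):
    m=(W[...,0]>xr[0])&(W[...,0]<xr[1])&(W[...,1]>yr[0])&(W[...,1]<yr[1])&(W[...,2]>zr[0])&(W[...,2]<zr[1])
    P=W[m][:,:2]
    rect=cv2.minAreaRect((P*1000).astype(np.float32))
    return P,rect
E
python3 - <<'E'
from h import *
t=dict(np.load('top0.npz')); W=cloud(t)
for n,yr in [('A',(-0.32,-0.09)),('B',(0.03,0.33))]:
    P,r=boxfit(W,(0.45,0.72),yr); print(n,len(P),r,cv2.boxPoints(r))
    m=(W[...,2]>0.126)&(W[...,1]>yr[0])&(W[...,1]<yr[1])&(W[...,0]>.4)
    Q=W[m]; print(len(Q),Q.min(0),Q.max(0))
    r=cv2.minAreaRect((Q[:,:2]*1000).astype(np.float32)); print(r,cv2.boxPoints(r))
E
```

```text
A 2554 ((567.8966674804688, -204.78515625), (141.31512451171875, 150.95582580566406), 9.055848121643066) [[ 486.2398  -141.36934]
 [ 509.99982 -290.44357]
 [ 649.5535  -268.201  ]
 [ 625.7935  -119.12674]]
913 [ 0.48889031 -0.27747418  0.12602496] [ 0.58634244 -0.14246183  0.17828833]
((537.7377319335938, -209.966552734375), (79.99755096435547, 127.53487396240234), 9.129945755004883) [[ 488.12747 -153.35376]
 [ 508.36392 -279.2729 ]
 [ 587.348   -266.57935]
 [ 567.1116  -140.66022]]
B 2627 ((573.6585083007812, 165.2376251220703), (151.380126953125, 150.666015625), 12.298890113830566) [[483.65875 222.71887]
 [515.7524   75.51068]
 [663.65826 107.75638]
 [631.56464 254.96457]]
563 [0.48767556 0.08802906 0.12624107] [0.59029048 0.22614175 0.13934782]
((538.7587890625, 157.64108276367188), (80.1314468383789, 125.89064025878906), 12.17042350769043) [[486.3234   210.72502 ]
 [512.8637    87.6638  ]
 [591.1942   104.557144]
 [564.6539   227.61836 ]]
```

```bash
python3 - <<'E'
from h import *
t=dict(np.load('top0.npz')); W=cloud(t)
g=t['image'].astype(int); m=(g[...,1]>g[...,2]+25)&(g[...,1]>g[...,0]+25)&(np.arange(420)[:,None]>200)
print(np.nanpercentile(W[m],[0,5,50,95,100],axis=0).round(3))
print(W[240,470],W[365,540])
# pot/bottle height
o=env.get_obs(); p=env.get_image('wrist'); save('w0',p); print(p['mount'],p['fovy'])
# required moves
def rel(o,target,yaw):
    from scipy.spatial.transform import Rotation as R
    Rt=R.from_euler('xyz',o['tool_rot']).as_matrix()
    return Rt.T@(np.array(target)-o['tcp_pos']), np.degrees(o['tool_rot'][2])-yaw
print(rel(o,[0.51,-0.214,0.34],-80.94))
E
cat >> h.py <<'E'
from scipy.spatial.transform import Rotation as R
def rot(o): return R.from_euler('xyz',o['tool_rot']).as_matrix()
def rel(o,target,yaw):
    d=(np.degrees(o['tool_rot'][2])-yaw+180)%360-180
    return (rot(o).T@(np.array(target)-o['tcp_pos'])).round(4), round(d,2)
def wT(o,p):
    T=np.eye(4);T[:3,:3]=rot(o);T[:3,3]=o['tcp_pos'];return T@p['mount']
E
```

```text
[[ 0.215 -0.564 -0.001]
 [ 0.251 -0.521  0.009]
 [ 0.32  -0.439  0.025]
 [ 0.39  -0.362  0.032]
 [ 0.409 -0.319  0.038]]
[ 0.47232686 -0.47800312  0.07715732] [ 0.24595289 -0.45333997  0.39903867]
[[ 9.99999450e-01  9.51255428e-04 -4.40644510e-04  4.18609668e-04]
 [ 7.60846469e-04 -9.47690304e-01 -3.19190395e-01 -8.21861718e-02]
 [-7.21226126e-04  3.19189884e-01 -9.47690507e-01 -1.33958627e-01]
 [ 0.00000000e+00  0.00000000e+00  0.00000000e+00  1.00000000e+00]] 65.08374968482875
(array([-0.11910589, -0.37565388, -0.10068623]), np.float64(15.390624052791566))
```

View pics/w0.png

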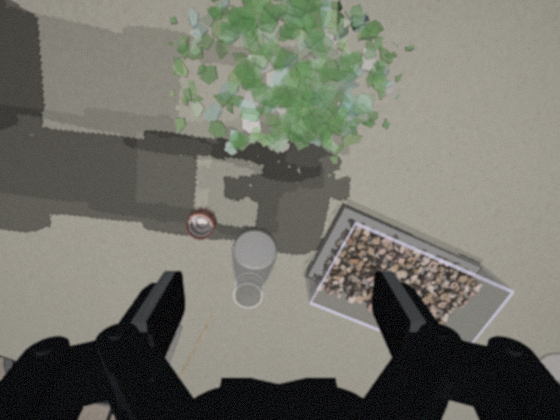

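The wrist view shows only the plant, tray and bottles under the start pose. The way at height is clear, so I'm moving above box A.

Request:
jog_arm(
  moves=[
    [-0.01,-0.03,-0.04,2],
    [-0.03,-0.08,-0.07,4],
    [-0.05,-0.13,-0.1,6],
    [-0.06,-0.17,-0.1,8],
    [-0.07,-0.21,-0.1,10],
  ],
)

```text
time: 1.25
tcp_pos: [0.3774, -0.3291, 0.3411]
tool_rot: [-3.14, -0.004, -1.321]
contact_force: [1.1, -1.1, -0.4]
grip_width: 0.0857
```

Request:
jog_arm(
  moves=[
    [-0.01,-0.04,0,2],
    [-0.02,-0.08,0,4],
    [-0.03,-0.12,0,5],
    [-0.04,-0.16,0,5],
    [-0.04,-0.16,0,5],
  ],
)

```text
time: 1.75
tcp_pos: [0.5258, -0.2478, 0.3402]
tool_rot: [-3.139, -0.002, -1.403]
contact_force: [0.1, -0.3, -0.3]
grip_width: 0.0856
```

Run:
```python
from h import *
o=env.get_obs(); print(o['time'],o['tcp_pos'],o['tool_rot'],o['contact_force'],o['joint_pos'])
print(rel(o,[0.51,-0.214,0.34],-80.94))
```

```text
1.75 [ 0.52582118 -0.24784218  0.34023182] [-3.13898995e+00 -1.90180918e-03 -1.40331074e+00] [ 0.11651805 -0.32080907 -0.26448228] [-5.72456283e-01  3.96276906e-01  1.16830868e+00  3.50363541e-04
  1.57380267e+00  8.30853600e-01]
(array([-0.036 ,  0.01  ,  0.0001]), np.float64(0.54))
```

Request:
jog_arm(
  moves=[
    [-0.036,0.01,0,0.5],
    [-0.036,0.01,0,0.5],
    [-0.036,0.01,0,0.5],
  ],
)

```text
time: 2.05
tcp_pos: [0.5097, -0.2138, 0.3406]
tool_rot: [-3.139, -0.003, -1.411]
contact_force: [0.0, -1.0, -0.1]
grip_width: 0.0856
```

Run:
```python
from h import *
o=env.get_obs(); p=env.get_image('wrist'); save('w1',p)
print(o['tcp_pos'],o['tool_rot'],np.abs(o['dq']).max())
W=cloud(p,wT(o,p)); np.savez('w1.npz',W=W,im=p['image'])
for t in ['door_hinge','door_tabs']:
    for r in env.silhouettes(p,t)[:2]:
        Q=W[r['pixels']]; print(t,r['p'],r['centre'],np.nanpercentile(Q,[1,50,99],axis=0).round(4))
```

```text
[ 0.50966279 -0.21381337  0.34057391] [-3.13872709e+00 -2.58705638e-03 -1.41118771e+00] 0.021005439999164797
door_hinge 0.78 [247.9, 269.7] [[ 0.3551 -0.2402  0.0019]
 [ 0.394  -0.2219  0.064 ]
 [ 0.4228 -0.2043  0.0932]]
door_hinge 0.65 [171.3, 281.9] [[ 5.027e-01 -2.688e-01 -4.000e-04]
 [ 5.170e-01 -2.151e-01  1.310e-01]
 [ 5.276e-01 -1.629e-01  1.747e-01]]
door_tabs 0.87 [251.3, 269.7] [[ 0.3542 -0.2408 -0.001 ]
 [ 0.3943 -0.2219  0.0641]
 [ 0.4217 -0.2044  0.0931]]
door_tabs 0.78 [167.0, 281.6] [[ 5.027e-01 -2.679e-01 -1.000e-04]
 [ 5.170e-01 -2.153e-01  1.310e-01]
 [ 5.277e-01 -1.628e-01  1.747e-01]]
```

View pics/w1.png

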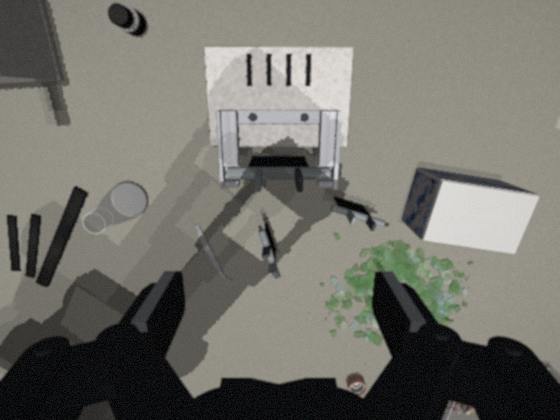

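The wrist view shows the door on box A at (280,175), the fixed tab at (258,178) and the pin's black tab at (300,178). The barrel lies parallel to the image rows.

Run:
```python
from h import *
d=np.load('w1.npz'); W=d['W']; im=d['im']
cv2.imwrite('pics/w1z.png',cv2.resize(im[90:210,190:370],None,fx=4,fy=4,interpolation=cv2.INTER_CUBIC))
h=np.array([.5133,-.2135]); th=np.radians(9.06)
X=np.array([np.cos(th),np.sin(th)]);Y=np.array([-X[1],X[0]])
loc=np.stack([(W[...,:2]-h)@X,(W[...,:2]-h)@Y,W[...,2]-.127],-1)*1000
near=(abs(loc[...,0])<30)&(abs(loc[...,1])<75)
m=near&(loc[...,2]>25)
Q=loc[m]
for s in [Q[Q[:,1]>5],Q[Q[:,1]<5]]: print(len(s),np.percentile(s,[0,10,50,90,100],axis=0).round(1))
m=near&(loc[...,2]>3)&(loc[...,2]<10); Q=loc[m]; print('barrel/rail',len(Q),np.percentile(Q,[1,10,50,90,99],axis=0).round(1))
Q=Q[abs(Q[:,1])<40]; print(np.percentile(Q,[1,10,50,90,99],axis=0).round(1))
mm=(abs(Q[:,1])<42)&(abs(Q[:,0])<12); c=np.polyfit(Q[mm,1],Q[mm,0],1); print('barrel line',c)
P,r=boxfit(W,(0.45,0.72),(-.32,-.09)); print(r,cv2.boxPoints(r))
```

```text
19399 [[-16.4   5.   26.9]
 [ -6.   16.1 243.7]
 [  7.6  45.3 274.8]
 [ 13.2  65.6 290.1]
 [ 16.5  74.7 298. ]]
21074 [[-16.5 -74.7  25.4]
 [ -5.3 -65.6 245.4]
 [  7.5 -43.7 277.5]
 [ 13.2  -8.3 290.1]
 [ 16.6   5.  298. ]]
barrel/rail 1970 [[-12.5 -63.5   3.1]
 [ -7.1 -59.8   3.5]
 [  4.4  -2.9   4.9]
 [ 24.2  56.    7.9]
 [ 29.3  60.3   9.2]]
[[ -3.9 -39.1   3.1]
 [ -2.5 -33.6   3.6]
 [  2.2   0.3   5.2]
 [  6.1  33.2   6.5]
 [  9.   39.4   8.1]]
barrel line [-0.00412157  2.05152299]
((570.0702514648438, -205.99313354492188), (139.5857391357422, 150.14218139648438), 8.949369430541992) [[ 489.44885 -142.69302]
 [ 512.8052  -291.00742]
 [ 650.69165 -269.29324]
 [ 627.3353  -120.97885]]
```

View pics/w1z.png

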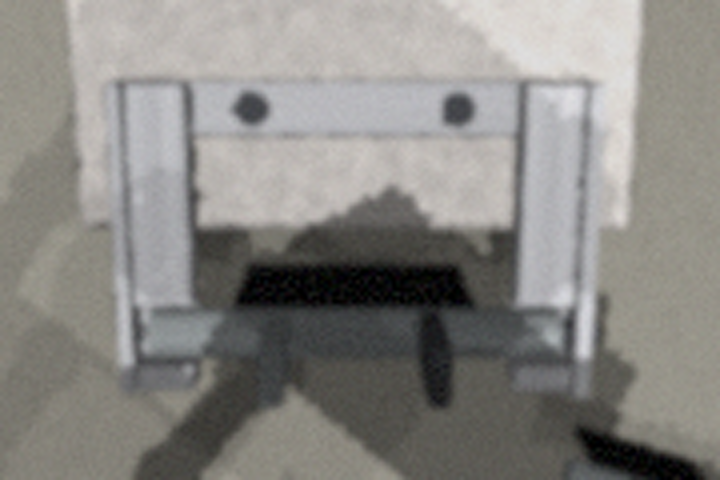

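Run:
```python
from h import *
d=np.load('w1.npz'); W=d['W']
h=np.array([.5133,-.2135]); th=np.radians(9.0)
X=np.array([np.cos(th),np.sin(th)]);Y=np.array([-X[1],X[0]])
loc=np.stack([(W[...,:2]-h)@X,(W[...,:2]-h)@Y,W[...,2]-.127],-1)*1000
near=(abs(loc[...,0])<30)&(abs(loc[...,1])<75)
Q=loc[near&(loc[...,2]>18)&(loc[...,2]<60)]
for s in [Q[Q[:,1]>5],Q[Q[:,1]<5]]: print(len(s),np.percentile(s,[0,10,50,90,100],axis=0).round(1))
Q=loc[near&(loc[...,2]>43)&(loc[...,2]<60)]
for s in [Q[Q[:,1]>5],Q[Q[:,1]<5]]: print(len(s),np.percentile(s,[0,10,50,90,100],axis=0).round(1))
# fences: outer edges
Q=loc[(loc[...,0]>15)&(loc[...,0]<30)&(abs(loc[...,1])<80)&(loc[...,2]>0)&(loc[...,2]<15)];
a=Q[Q[:,1]>0];b=Q[Q[:,1]<0]
for s in(a,b): print(np.percentile(s[:,1],[1,5,50,95,99]).round(1))
```

```text
161 [[-6.5 15.5 18.5]
 [-4.2 15.6 22.8]
 [ 3.6 18.1 46.3]
 [ 9.2 20.8 47.6]
 [ 9.5 21.4 48.4]]
158 [[ -6.5 -24.4  18.4]
 [ -3.6 -23.4  28.6]
 [  4.1 -20.9  46.2]
 [  9.1 -18.5  47.6]
 [  9.6 -18.4  49.2]]
102 [[-6.5 15.6 43.2]
 [-4.8 16.3 45.7]
 [ 1.7 18.3 46.9]
 [ 8.3 20.9 47.8]
 [ 9.2 21.1 48.4]]
109 [[ -6.5 -24.4  44.6]
 [ -4.3 -24.   45.4]
 [  1.7 -21.3  46.7]
 [  8.1 -18.7  47.7]
 [  9.3 -18.5  49.2]]
[41.4 42.  51.4 60.  60.6]
[-63.8 -63.  -54.3 -45.  -44.6]
```

Run:
```python
from h import *
h=np.array([.5133,-.2135]); th=np.radians(9.0)
X=np.array([np.cos(th),np.sin(th)]);Y=np.array([-X[1],X[0]])
t=h+.0013*X+.0048*Y; print(t, rel(env.get_obs(),[*t,.22],-81.0))
```

```text
[ 0.51383311 -0.20855573] (array([-0.0059, -0.0046,  0.1203]), np.float64(0.04))
```

Request:
jog_arm(
  moves=[
    [-0.006,-0.0046,0.04,0],
    [-0.006,-0.0046,0.085,0],
    [-0.006,-0.0046,0.115,0],
    [-0.006,-0.0046,0.12,0],
    [-0.006,-0.0046,0.12,0],
  ],
)

```text
time: 2.7
tcp_pos: [0.5139, -0.2092, 0.2202]
tool_rot: [-3.14, -0.002, -1.414]
contact_force: [-0.4, 0.8, -0.0]
grip_width: 0.0857
```

Run:
```python
from h import *
o=env.get_obs(); p=env.get_image('wrist'); save('w2',p)
print(o['tcp_pos'],o['tool_rot'],np.abs(o['dq']).max(),o['contact_force'])
W=cloud(p,wT(o,p)); np.savez('w2.npz',W=W,im=p['image'])
h=np.array([.5133,-.2135]); th=np.radians(9.0)
X=np.array([np.cos(th),np.sin(th)]);Y=np.array([-X[1],X[0]])
loc=np.stack([(W[...,:2]-h)@X,(W[...,:2]-h)@Y,W[...,2]-.127],-1)*1000
near=(abs(loc[...,0])<30)&(abs(loc[...,1])<36)
Q=loc[near&(loc[...,2]>43)&(loc[...,2]<60)]
for s in [Q[Q[:,1]>5],Q[Q[:,1]<5]]: print(len(s),np.percentile(s,[0,2,10,50,90,98,100],axis=0).round(1))
Q=loc[(loc[...,0]>15)&(loc[...,0]<30)&(abs(loc[...,1])<80)&(loc[...,2]>0)&(loc[...,2]<15)];
a=Q[Q[:,1]>0];b=Q[Q[:,1]<0]
for s in(a,b): print(np.percentile(s[:,1],[1,5,50,95,99]).round(1))
```

```text
[ 0.51387028 -0.20916913  0.22017581] [-3.13955385e+00 -1.89389222e-03 -1.41381425e+00] 0.04741223971118296 [-0.42709432  0.76349656 -0.02058609]
265 [[-6.9 15.7 43. ]
 [-6.4 15.8 43.4]
 [-4.7 16.2 45.2]
 [ 2.  18.6 46.7]
 [ 8.4 21.  47.7]
 [ 9.1 21.6 48.1]
 [ 9.6 21.7 48.7]]
266 [[ -6.8 -24.2  43. ]
 [ -6.3 -24.   43.6]
 [ -4.6 -23.4  45.2]
 [  1.9 -20.9  46.9]
 [  8.5 -18.5  47.7]
 [  8.9 -18.2  48.2]
 [  9.2 -18.1  48.4]]
[41.6 42.  51.5 59.9 60.8]
[-63.6 -62.7 -54.3 -44.5 -44.2]
```

View pics/w2.png

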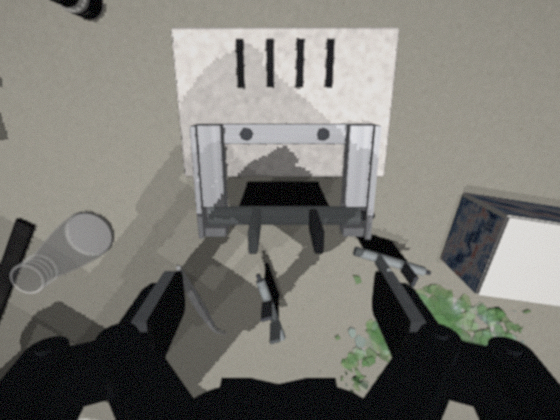

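The tabs at (254,230) and (317,230) sit between the open fingers. I'm descending to the tabs.

Request:
jog_arm(
  moves=[
    [-0.0005,0,0.03,0],
    [-0.0005,0,0.05,0],
    [-0.0005,0,0.06,0],
    [-0.0005,0,0.069,0],
    [-0.0005,0,0.069,0],
  ],
)

```text
time: 3.25
tcp_pos: [0.515, -0.2093, 0.1527]
tool_rot: [-3.137, -0.004, -1.414]
contact_force: [0.0, 0.5, 0.6]
grip_width: 0.0854
```

Request:
jog_arm(
  moves=[
    [0,0,0,0],
    [0,0,0,0],
    [0,0,0,0],
    [0,0,0,0],
  ],
  fingers=0.45,
  newtons=40,
)

```text
time: 3.65
tcp_pos: [0.5155, -0.2099, 0.1535]
tool_rot: [-3.136, -0.006, -1.414]
contact_force: [-0.2, -1.9, 1.9]
grip_width: 0.0469
```

Request:
jog_arm(
  moves=[
    [0,0,0.002,0],
    [0,0,0.002,0],
    [0,0,0.002,0],
  ],
  fingers=0.55,
)

```text
time: 3.95
tcp_pos: [0.5161, -0.2094, 0.1529]
tool_rot: [-3.134, -0.006, -1.414]
contact_force: [-0.8, 3.2, 7.0]
grip_width: 0.0383
```

Request:
jog_arm(
  moves=[
    [0,0,0,0],
    [0,0,0,0],
    [0,0,0,0],
    [0,0,0,0],
  ],
  fingers=0.65,
)

```text
time: 4.35
tcp_pos: [0.5165, -0.2091, 0.1538]
tool_rot: [-3.132, -0.006, -1.414]
contact_force: [-0.7, 3.8, 7.2]
grip_width: 0.0324
```

Request:
jog_arm(
  moves=[
    [0,0,0,0],
    [0,0,0,0],
    [0,0,0,0],
  ],
  fingers=1.0,
  newtons=45,
)

```text
time: 4.65
tcp_pos: [0.5165, -0.2091, 0.154]
tool_rot: [-3.132, -0.006, -1.414]
contact_force: [-0.3, 1.4, 5.0]
grip_width: 0.0329
```

Run:
```python
from h import *
o=env.get_obs(); print(o)
p=env.get_image('wrist'); save('w3',p)
p=env.get_image('scene'); cv2.imwrite('pics/s3.png',cv2.resize(p['image'][120:260,230:420],None,fx=4,fy=4))
```

```text
{'time': 4.65, 'joint_pos': array([-5.22900373e-01,  4.74665891e-01,  1.56712618e+00,  1.40873713e-03,
        1.08882661e+00,  8.90087146e-01]), 'dq': array([-0.00174291, -0.00056084,  0.00060962,  0.00021009, -0.00040988,
        0.00270757]), 'tau': array([ -0.38677501, -45.01235247, -21.37489021,   0.08775213,
        -0.33126092,  -0.04849695]), 'tcp_pos': array([ 0.51647407, -0.20908195,  0.15396645]), 'tool_rot': array([-3.13227463, -0.00593048, -1.41366129]), 'contact_force': array([-0.26802504,  1.37842143,  5.0132836 ]), 'torque': array([-0.15608778,  0.15708859, -0.03855177]), 'grip_width': 0.032864464149618036}
```

View pics/w3.png

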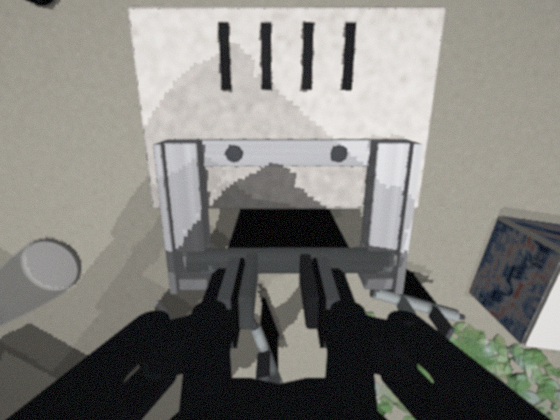

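View pics/s3.png

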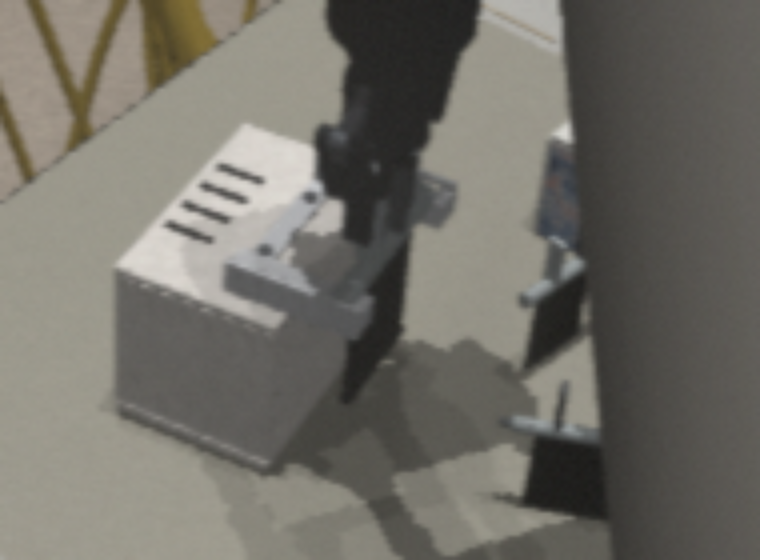

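The fingers hold both tabs (pads at (243,290) and (315,290), opening 33 mm, so the pin is in). I'm lifting gently.

Request:
jog_arm(
  moves=[
    [0,0,-0.002,0],
    [0,0,-0.004,0],
    [0,0,-0.006,0],
    [0,0,-0.006,0],
  ],
)

```text
time: 5.15
tcp_pos: [0.5164, -0.209, 0.1598]
tool_rot: [-3.133, -0.006, -1.414]
contact_force: [-0.7, 0.2, -3.5]
grip_width: 0.0325
```

Request:
jog_arm(
  moves=[
    [0,0,-0.003,0],
    [0,0,-0.006,0],
    [0,0,-0.009,0],
    [0,0,-0.009,0],
  ],
)

```text
time: 5.55
tcp_pos: [0.5165, -0.2091, 0.1694]
tool_rot: [-3.132, -0.006, -1.414]
contact_force: [-0.1, 0.5, -2.3]
grip_width: 0.0324
```

Request:
jog_arm(
  moves=[
    [0,0,-0.02,0],
    [0,0,-0.05,0],
    [0,0,-0.09,0],
    [0,0,-0.12,0],
    [0,0,-0.13,0],
  ],
)

```text
time: 6.05
tcp_pos: [0.5161, -0.209, 0.303]
tool_rot: [-3.127, -0.01, -1.414]
contact_force: [0.2, -0.3, -2.6]
grip_width: 0.0321
```

Run:
```python
from h import *
o=env.get_obs(); print(o['tcp_pos'],o['tool_rot'],o['contact_force'])
p=env.get_image('wrist'); save('w4',p)
W=cloud(p,p['mount']); np.savez('w4.npz',W=W,im=p['image'])
print(rel(o,[0.544,0.164,0.30],-77.8))
```

```text
[ 0.51610751 -0.20902447  0.30298676] [-3.1267778  -0.01020987 -1.41371984] [ 0.18758319 -0.3428912  -2.61197076]
(array([-0.3641, -0.0859,  0.0005]), np.float64(-3.2))
```

View pics/w4.png

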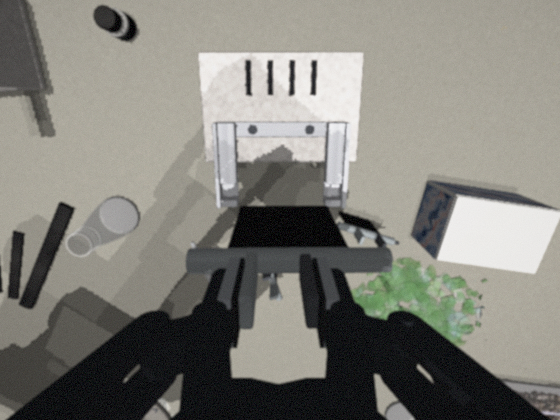

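Run:
```python
from h import *
d=np.load('w4.npz'); W=d['W']*1000
# barrel rows ~248-272, cols 190-390
sub=W[240:280,180:400].reshape(-1,3)
print(W[258,200:390:20].round(1))
b=sub[(sub[:,2]>10)&(sub[:,2]<45)&(sub[:,1]<12)&(sub[:,1]>-12)]
print(len(b),np.percentile(b,[1,10,50,90,99],axis=0).round(1))
for s in (-1,1):
    q=b[(b[:,0]*s>25)]; print(s,len(q),np.median(q,axis=0).round(2),np.percentile(q[:,2],5),np.percentile(q[:,1],[2,98]))
# panel
q=W[205:245,250:320].reshape(-1,3); print(np.nanpercentile(q,[5,50,95],axis=0).round(1))
```

```text
[[-40.6  -1.6  21.6]
 [-30.2  -1.3  22.1]
 [-17.2 -11.    3.6]
 [ -9.1  -1.1  22.6]
 [  1.5  -1.2  22.3]
 [ 11.6  -4.4  16.1]
 [ 20.  -10.9   3.6]
 [ 33.2  -1.2  22.4]
 [ 43.9  -1.1  22.5]
 [ 54.6  -0.9  22.8]]
4769 [[-47.1  -5.7  12. ]
 [-38.3  -4.2  20.5]
 [  6.3  -1.2  22.9]
 [ 51.    4.6  29.9]
 [ 60.3   8.1  44.3]]
-1 1045 [-37.31  -0.96  21.74] 19.947574914254762 [-4.48465684  7.60393622]
1 1683 [43.57 -0.49 23.14] 21.093565430942494 [-4.42087306  7.59009808]
[[-16.7   0.3  46.3]
 [  5.    1.3  76.7]
 [ 26.8   1.9 113. ]]
```

Request:
jog_arm(
  moves=[
    [-0.03,-0.007,0,0],
    [-0.07,-0.016,0,-1],
    [-0.115,-0.027,0,-2],
    [-0.16,-0.038,0,-3],
    [-0.2,-0.047,0,-3],
  ],
)

```text
time: 6.6
tcp_pos: [0.5303, -0.0019, 0.2992]
tool_rot: [-3.131, -0.009, -1.361]
contact_force: [0.8, 0.2, -2.5]
grip_width: 0.0326
```

Request:
jog_arm(
  moves=[
    [-0.04,-0.009,0,0],
    [-0.08,-0.018,0,0],
    [-0.12,-0.027,0,0],
    [-0.15,-0.034,0,0],
    [-0.165,-0.038,0,0],
  ],
)

```text
time: 7.1
tcp_pos: [0.532, 0.1698, 0.2958]
tool_rot: [-3.134, -0.008, -1.358]
contact_force: [0.4, 0.1, -3.4]
grip_width: 0.0323
```

Request:
jog_arm(
  moves=[
    [0,0,0,0],
    [0,0,0,0],
  ],
)

```text
time: 7.3
tcp_pos: [0.5316, 0.1694, 0.2943]
tool_rot: [-3.137, -0.009, -1.358]
contact_force: [-0.4, -0.6, -3.0]
grip_width: 0.0323
```

Run:
```python
from h import *
o=env.get_obs(); print(o['tcp_pos'],o['tool_rot'],np.degrees(o['tool_rot'][2]),o['contact_force'],np.abs(o['dq']).max())
p=env.get_image('wrist'); save('w5',p)
W=cloud(p,wT(o,p)); np.savez('w5.npz',W=W,im=p['image'],T=wT(o,p),WT=cloud(p,p['mount']))
P,r=boxfit(W,(0.45,0.72),(.03,.33)); print(len(P),r,cv2.boxPoints(r))
h=np.array([.5421,.1584]); th=np.radians(12.2)
X=np.array([np.cos(th),np.sin(th)]);Y=np.array([-X[1],X[0]])
loc=np.stack([(W[...,:2]-h)@X,(W[...,:2]-h)@Y,W[...,2]-.127],-1)*1000
for s in(1,-1):
    m=(loc[...,1]*s>38)&(loc[...,1]*s<70)&(loc[...,2]>0)&(loc[...,2]<14)&(loc[...,0]>-45)&(loc[...,0]<60)
    Q=loc[m]; print(s,len(Q),np.percentile(Q,[1,50,99],axis=0).round(1)); 
    q=Q[(abs(Q[:,1])>46)&(abs(Q[:,1])<55)]; print('top z',np.median(q[:,2]), 'back/front',np.percentile(q[:,0],[1,99]))
```

```text
[0.53162116 0.1693589  0.29430072] [-3.1371598  -0.00887842 -1.35760651] -77.78512300442794 [-0.43714963 -0.59451116 -2.9589682 ] 0.025865168323433364
17180 ((576.117919921875, 163.90829467773438), (146.95773315429688, 150.14804077148438), 12.250754356384277) [[488.3823  221.68123]
 [520.2423   74.95232]
 [663.8535  106.13536]
 [631.9935  252.86427]]
1 1516 [[-39.9  41.1   0.9]
 [  8.1  52.1   4.3]
 [ 37.7  60.3   9.2]]
top z 4.100126396701542 back/front [-39.01333251  37.72772483]
-1 1659 [[-40.2 -64.3   0.9]
 [  6.1 -55.4   4.4]
 [ 37.8 -44.7   9.4]]
top z 4.11928340988893 back/front [-40.26879964  37.80116337]
```

View pics/w5.png

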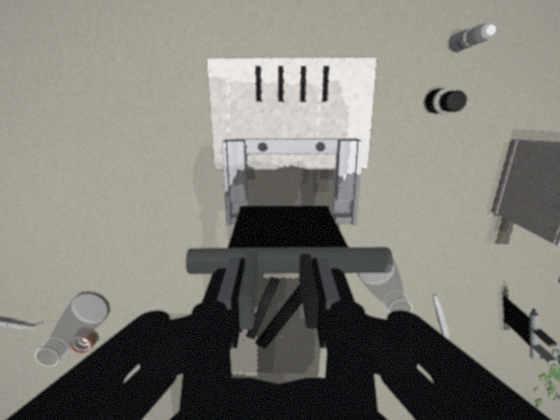

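Run:
```python
from h import *
d=np.load('w5.npz'); W=d['W']; WT=d['WT']*1000
cv2.imwrite('pics/w5z.png',cv2.resize(d['im'][125:290,180:400],None,fx=3.6,fy=3.6,interpolation=cv2.INTER_CUBIC))
h=np.array([.5421,.1584]); th=np.radians(12.25)
X=np.array([np.cos(th),np.sin(th)]);Y=np.array([-X[1],X[0]])
loc=np.stack([(W[...,:2]-h)@X,(W[...,:2]-h)@Y,W[...,2]-.127],-1)*1000
for s in(1,-1):
    for x0 in range(-44,12,2):
        m=(loc[...,1]>s*50.5-2-5)&(loc[...,1]<s*50.5-2+5)&(loc[...,0]>=x0)&(loc[...,0]<x0+2)&(loc[...,2]>-40)&(loc[...,2]<15)
        print(s,x0,m.sum(),np.percentile(loc[m][:,2],[10,50,90]).round(1) if m.sum() else '')
sub=W[244:278,185:395].reshape(-1,3)
l=np.c_[(sub[:,:2]-h)@X*1000,(sub[:,:2]-h)@Y*1000,sub[:,2]*1000]
t=WT[244:278,185:395].reshape(-1,3)
ok=(t[:,2]>12)&(t[:,2]<26)
for lo,hi in [(-48,-42),(-42,-34),(-34,-26),(26,34),(34,42),(42,50),(50,56),(56,62)]:
    k=ok&(t[:,0]>lo)&(t[:,0]<hi); print(lo,k.sum(),np.percentile(l[k,2],[50,90,97]).round(2),l[k].mean(0).round(1), np.percentile(l[k,0],[1,99]))
print(np.percentile(t[ok,0],[.2,99.8]),np.percentile(l[ok,1],[.2,99.8]))
```

```text
1 -44 0 
1 -42 0 
1 -40 4 [3.  3.7 4.5]
1 -38 4 [3.9 4.2 4.8]
1 -36 19 [-8.4 -1.4  4.2]
1 -34 9 [-8.5 -7.7 -7. ]
1 -32 5 [-8.3 -7.6 -7.6]
1 -30 11 [-8.6 -7.6 -7. ]
1 -28 12 [-8.1 -7.8 -7. ]
1 -26 20 [-8.7 -7.6 -7. ]
1 -24 19 [-8.7 -8.  -6.9]
1 -22 0 
1 -20 4 [3.3 3.4 3.5]
1 -18 18 [2.9 4.  4.8]
1 -16 25 [3.4 4.2 5.1]
1 -14 20 [3.5 4.3 4.8]
1 -12 24 [3.5 4.2 5.2]
1 -10 23 [3.6 4.2 4.6]
1 -8 24 [3.7 4.4 5.2]
1 -6 24 [3.3 3.8 5.2]
1 -4 23 [3.3 3.9 4.9]
1 -2 21 [3.3 3.9 4.8]
1 0 21 [3.4 4.  5. ]
1 2 21 [2.9 3.9 4.7]
1 4 22 [3.4 4.2 4.9]
1 6 23 [3.4 4.2 4.8]
1 8 24 [3.4 3.9 4.9]
1 10 27 [3.4 4.2 4.8]
-1 -44 0 
-1 -42 10 [2.8 3.9 4.9]
-1 -40 19 [3.4 4.  4.6]
-1 -38 21 [3.  4.1 5.1]
-1 -36 62 [-7.4 -1.9  3.8]
-1 -34 20 [-8.5 -7.7 -7.1]
-1 -32 18 [-8.7 -8.3 -7.6]
-1 -30 23 [-8.8 -7.6 -7. ]
-1 -28 20 [-8.9 -8.1 -7.7]
-1 -26 18 [-9.1 -7.9 -7.4]
-1 -24 14 [-8.2 -7.5 -6.8]
-1 -22 0 
-1 -20 9 [2.9 3.6 4.6]
-1 -18 22 [3.5 4.5 5. ]
-1 -16 23 [3.2 4.1 5. ]
-1 -14 19 [3.2 4.4 5. ]
-1 -12 22 [3.4 4.1 5. ]
-1 -10 20 [3.4 3.8 4.6]
-1 -8 22 [3.6 4.4 5.1]
-1 -6 22 [3.6 4.2 4.8]
-1 -4 22 [2.9 3.9 5.2]
-1 -2 21 [3.4 4.1 5.2]
-1 0 20 [3.4 3.9 4.8]
-1 2 24 [3.7 4.1 5.1]
-1 4 25 [3.5 4.2 5.2]
-1 6 22 [3.5 4.1 5. ]
-1 8 24 [3.3 4.4 5.1]
-1 10 22 [3.4 4.2 4.8]
-48 264 [272.54 273.95 274.45] [ -8.5  57.7 272.1] [-16.42866952  -3.34613686]
-42 346 [272.65 273.79 274.24] [ -8.4  50.8 272.1] [-16.54694139  -3.44945679]
-34 272 [272.41 273.83 274.34] [ -7.1  43.  272. ] [-12.68893591  -3.27191908]
26 229 [272.19 273.42 273.85] [ -7.2 -17.7 271.8] [-11.93791433  -3.6948362 ]
34 315 [272.25 273.35 273.75] [ -8.9 -25.3 271.9] [-16.47704683  -3.77016858]
42 329 [272.33 273.45 273.79] [ -9.  -33.2 272. ] [-16.52938463  -3.79968768]
50 238 [272.17 273.31 273.95] [ -8.9 -40.2 271.9] [-16.43296012  -3.64635132]
56 205 [272.28 273.25 273.73] [ -8.9 -45.9 271.9] [-15.76522242  -3.96539413]
[-47.97608479  61.1627474 ] [-48.42334169  60.70839927]
```

View pics/w5z.png

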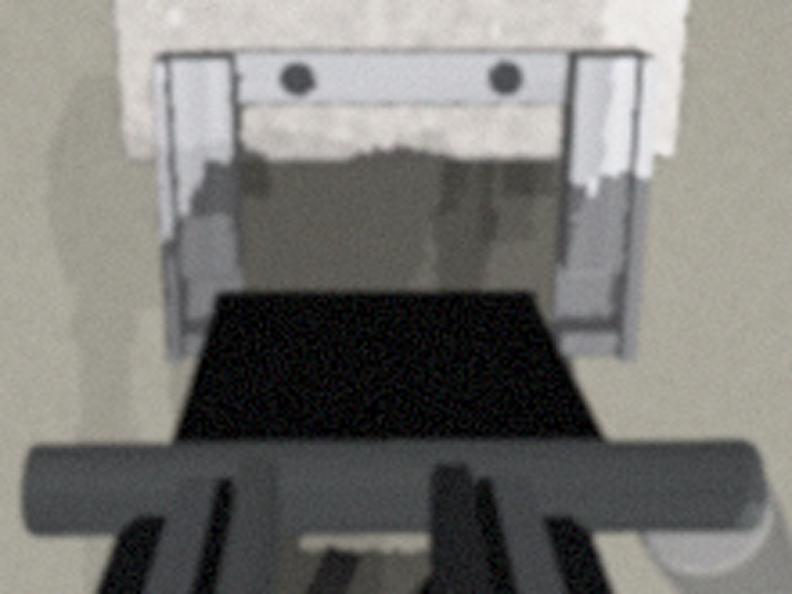

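The notch shows in the wrist depth: a floor at local z≈-8 from x≈-21 to -36, so its centre is near x = -28. The barrel is level to within 0.6 mm. I'll land on the rails behind the notch and feel forwards.

Run:
```python
from h import *
o=env.get_obs(); th=np.radians(12.25)
X=np.array([np.cos(th),np.sin(th),0]);Y=np.array([-X[1],X[0],0])
print(rel(o,o['tcp_pos']+.002*X-.0081*Y+np.array([0,0,-.110]),-77.75), o['tcp_pos']+.002*X-.0081*Y)
```

```text
(array([ 0.0071, -0.0014,  0.1101]), np.float64(-0.1)) [0.53554444 0.16130856 0.29478792]
```

Request:
jog_arm(
  moves=[
    [0.007,-0.0014,0.02,0],
    [0.007,-0.0014,0.05,0],
    [0.007,-0.0014,0.08,0],
    [0.007,-0.0014,0.095,0],
    [0.007,-0.0014,0.1,0],
  ],
)

```text
time: 7.85
tcp_pos: [0.5346, 0.1597, 0.1928]
tool_rot: [-3.14, -0.009, -1.361]
contact_force: [0.0, 0.3, -2.5]
grip_width: 0.0322
```

Request:
jog_arm(
  moves=[
    [0,0,0.005,0],
    [0,0,0.01,0],
    [0,0,0.01,0],
  ],
)

```text
time: 8.15
tcp_pos: [0.5347, 0.1593, 0.1828]
tool_rot: [-3.14, -0.009, -1.361]
contact_force: [0.4, 0.3, -2.7]
grip_width: 0.0322
```

```bash
cat > look.py <<'E'
from h import *
import sys
n=sys.argv[1]
o=env.get_obs(); print(o['time'],o['tcp_pos'],o['tool_rot'],np.degrees(o['tool_rot'][2]),o['contact_force'],o['torque'])
p=env.get_image('wrist'); save(n,p)
W=cloud(p,wT(o,p)); np.savez(n+'.npz',W=W,im=p['image'],WT=cloud(p,p['mount']))
h=np.array([.5421,.1584]); th=np.radians(12.25)
X=np.array([np.cos(th),np.sin(th)]);Y=np.array([-X[1],X[0]])
loc=np.stack([(W[...,:2]-h)@X,(W[...,:2]-h)@Y,W[...,2]-.127],-1)*1000
for s in(1,-1):
    m=(loc[...,1]*s>38)&(loc[...,1]*s<70)&(loc[...,2]>0)&(loc[...,2]<12)&(loc[...,0]>5)&(loc[...,0]<60)
    Q=loc[m]; print('rail',s,len(Q),np.percentile(Q,[1,50,99],axis=0).round(1).tolist()); 
    q=Q[(abs(Q[:,1])>46)&(abs(Q[:,1])<55)]; print('top z',np.median(q[:,2]))
t=p and cloud(p,p['mount'])[244:278,180:400].reshape(-1,3)*1000
l=loc[244:278,180:400].reshape(-1,3)
ok=(t[:,2]>12)&(t[:,2]<27)&(abs(t[:,1])<9)
print('barrel y',np.percentile(l[ok,1],[.2,99.8]))
for lo,hi in [(-46,-36),(-36,-26),(26,36),(36,46),(46,56)]:
    k=ok&(t[:,0]>lo)&(t[:,0]<hi); print(lo,k.sum(),np.percentile(l[k,2],[50,97]).round(2),np.percentile(l[k,0],[1,99]).round(1))
E
python3 look.py w6
```

```text
8.15 [0.53470368 0.15926271 0.18282112] [-3.14019112 -0.00917571 -1.36123797] -77.9931906594384 [ 0.37265497  0.29277553 -2.73076734] [ 0.04210575  0.03018809 -0.00479248]
rail 1 1999 [[5.4, 41.2, 0.6], [22.4, 51.2, 4.3], [37.7, 60.4, 9.0]]
top z 4.175272488258663
rail -1 2067 [[5.4, -64.0, 0.7], [22.5, -54.7, 4.4], [37.7, -44.5, 9.2]]
top z 4.242469319313325
barrel y [-59.08848743  50.11888403]
-46 460 [33.99 35.65] [-15.4  -2.3]
-36 378 [33.93 35.62] [-13.   -2.4]
26 322 [33.61 35.29] [-12.8  -2.8]
36 430 [33.71 35.38] [-15.8  -2.8]
46 423 [33.62 35.22] [-15.9  -3.1]
```

View pics/w6.png

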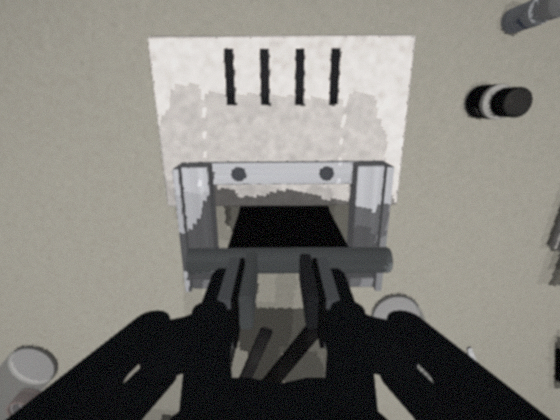

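Request:
jog_arm(
  moves=[
    [-0.0027,0,0.003,-0.3],
    [-0.0027,0,0.007,-0.3],
    [-0.0027,0,0.01,-0.3],
    [-0.0027,0,0.01,-0.3],
  ],
)

```text
time: 8.6
tcp_pos: [0.534, 0.1621, 0.1726]
tool_rot: [-3.141, -0.009, -1.356]
contact_force: [0.1, 0.5, -2.4]
grip_width: 0.032
```

```bash
python3 look.py w7
```

```text
8.6 [0.53399338 0.16206158 0.17263936] [-3.14065766 -0.00919526 -1.35550871] -77.66492822506683 [ 0.11777998  0.49752652 -2.40736851] [2.50699322e-02 3.19388525e-03 9.56339532e-05]
rail 1 2219 [[5.4, 41.2, 0.4], [22.5, 51.2, 4.4], [37.6, 60.4, 9.0]]
top z 4.15622628306428
rail -1 2309 [[5.3, -63.9, 0.6], [22.5, -54.6, 4.4], [37.8, -44.4, 9.2]]
top z 4.194721758914305
barrel y [-56.17339779  53.13394472]
-46 466 [23.73 25.55] [-15.5  -2.5]
-36 374 [23.55 25.49] [-13.5  -2.6]
26 329 [23.27 25.17] [-12.9  -2.6]
36 429 [23.48 25.33] [-15.7  -2.8]
46 423 [23.42 25.  ] [-15.7  -2.7]
```

View pics/w7.png

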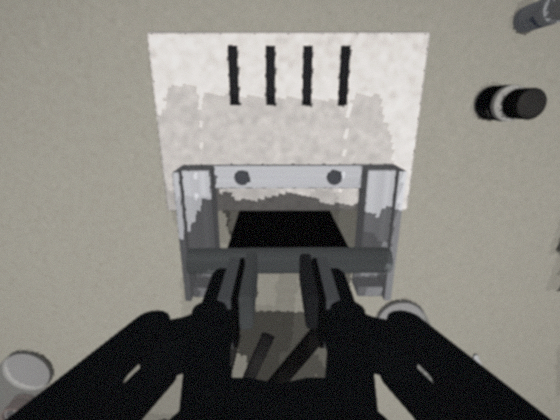

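The barrel is now centred between the fences (within 0.3 mm) and parallel to the notches. I'm lowering it to touch the rails.

Request:
jog_arm(
  moves=[
    [0,0,0.0015,0],
    [0,0,0.003,0],
    [0,0,0.0045,0],
    [0,0,0.0055,0],
  ],
)

```text
time: 9.05
tcp_pos: [0.5342, 0.162, 0.1672]
tool_rot: [-3.14, -0.009, -1.356]
contact_force: [-0.5, 0.4, -2.0]
grip_width: 0.0324
```

Request:
jog_arm(
  moves=[
    [0,0,0.001,0],
    [0,0,0.002,0],
  ],
)

```text
time: 9.25
tcp_pos: [0.5344, 0.1621, 0.1658]
tool_rot: [-3.14, -0.009, -1.356]
contact_force: [-2.4, 1.0, 6.8]
grip_width: 0.0321
```

Contact at TCP z 0.166. I'm easing off slightly and sliding forward (tool +y).

Request:
jog_arm(
  moves=[
    [0,0.001,-0.0003,0],
    [0,0.003,-0.0003,0],
    [0,0.005,-0.0003,0],
    [0,0.007,-0.0003,0],
    [0,0.007,-0.0003,0],
  ],
)

```text
time: 9.75
tcp_pos: [0.5273, 0.1605, 0.1661]
tool_rot: [-3.14, -0.009, -1.356]
contact_force: [-0.3, -0.1, -1.2]
grip_width: 0.0325
```

Request:
jog_arm(
  moves=[
    [0,0.002,0.0004,0],
    [0,0.004,0.0004,0],
    [0,0.006,0.0004,0],
    [0,0.006,0.0004,0],
  ],
)

```text
time: 10.15
tcp_pos: [0.5206, 0.1591, 0.1652]
tool_rot: [-3.141, -0.009, -1.356]
contact_force: [-0.4, -1.0, -2.8]
grip_width: 0.0322
```

Request:
jog_arm(
  moves=[
    [0,0.001,0.0005,0],
    [0,0.002,0.0005,0],
    [0,0.003,0.001,0],
    [0,0.003,0.001,0],
  ],
)

```text
time: 10.55
tcp_pos: [0.5174, 0.1584, 0.1641]
tool_rot: [3.141, -0.009, -1.356]
contact_force: [-0.6, 0.1, -2.8]
grip_width: 0.032
```

Request:
jog_arm(
  moves=[
    [0,0.0006,0.0005,0],
    [0,0.001,0.001,0],
    [0,0.001,0.001,0],
  ],
)

```text
time: 10.85
tcp_pos: [0.5163, 0.1582, 0.163]
tool_rot: [3.141, -0.009, -1.356]
contact_force: [0.2, -0.4, -2.8]
grip_width: 0.032
```

```bash
python3 look.py w8
python3 - <<'E'
from h import *
d=np.load('w8.npz');cv2.imwrite('pics/w8z.png',cv2.resize(d['im'][150:310,160:410],None,fx=3.2,fy=3.2,interpolation=cv2.INTER_CUBIC))
E
```

```text
10.85 [0.51631543 0.15821676 0.1630099 ] [ 3.14111273 -0.00896391 -1.35572285] -77.67719722674359 [ 0.20309133 -0.38350399 -2.83374687] [0.00232821 0.00497147 0.027837  ]
rail 1 2679 [[5.4, 41.3, 1.0], [22.3, 51.3, 4.4], [37.5, 60.4, 9.1]]
top z 4.162151912838919
rail -1 2784 [[5.4, -63.9, 0.9], [22.3, -54.6, 4.5], [37.7, -44.4, 9.2]]
top z 4.2435662639328795
barrel y [-56.08956559  57.4533077 ]
-46 464 [14.2 15.9] [-33.7 -20.6]
-36 375 [13.94 15.88] [-31.7 -20.8]
26 326 [13.86 15.44] [-30.9 -20.9]
36 427 [13.78 15.53] [-33.8 -20.9]
46 432 [13.7  15.44] [-33.8 -20.9]
```

View pics/w8z.png

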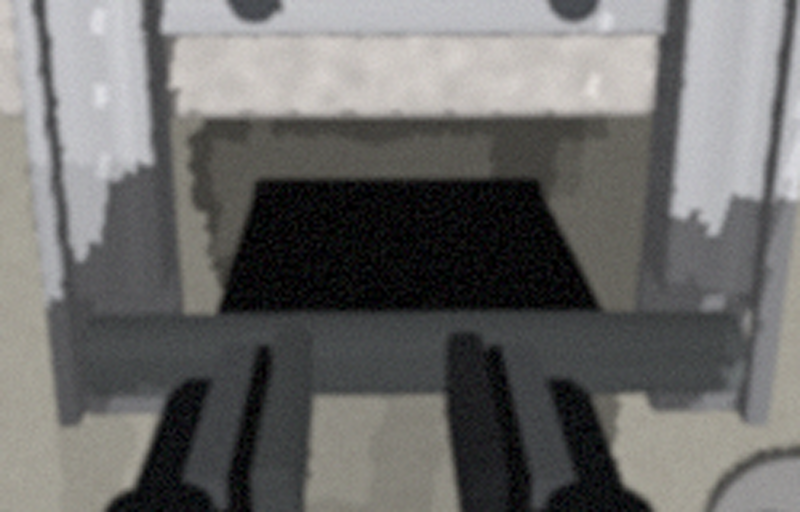

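The barrel has entered the notch: it lies between the notch walls 2.7 mm below ride height with no contact force. I'm lowering fully.

Request:
jog_arm(
  moves=[
    [0,0.0003,0.001,0],
    [0,0.0004,0.002,0],
    [0,0.0004,0.003,0],
    [0,0.0004,0.004,0],
    [0,0.0004,0.004,0],
  ],
)

```text
time: 11.4
tcp_pos: [0.5159, 0.1581, 0.1589]
tool_rot: [3.141, -0.009, -1.356]
contact_force: [-0.6, -0.5, -3.2]
grip_width: 0.032
```

Request:
jog_arm(
  moves=[
    [0,0,0.001,0],
    [0,0,0.002,0],
    [0,0,0.003,0],
    [0,0,0.004,0],
    [0,0,0.004,0],
  ],
)

```text
time: 11.9
tcp_pos: [0.5159, 0.158, 0.1547]
tool_rot: [3.141, -0.009, -1.356]
contact_force: [-0.5, -0.6, -3.2]
grip_width: 0.0323
```

Request:
jog_arm(
  moves=[
    [0,0,0.0007,0],
    [0,0,0.0014,0],
    [0,0,0.0014,0],
  ],
)

```text
time: 12.2
tcp_pos: [0.5161, 0.1581, 0.1539]
tool_rot: [-3.142, -0.009, -1.356]
contact_force: [-2.2, 0.5, 1.9]
grip_width: 0.0321
```

Seated at the predicted depth (12 mm below ride height). I'm letting the pin out gradually, shifting the tool so the fixed tab stays put.

Request:
jog_arm(
  moves=[
    [0,0,0,0],
    [0.001,0,0,0],
    [0.001,0,0,0],
  ],
  fingers=0.58,
)

```text
time: 12.5
tcp_pos: [0.5162, 0.157, 0.1537]
tool_rot: [3.141, -0.009, -1.356]
contact_force: [-0.9, -0.5, -1.3]
grip_width: 0.0358
```

Request:
jog_arm(
  moves=[
    [0.001,0,0,0],
    [0.002,0,0,0],
    [0.002,0,0,0],
  ],
  fingers=0.53,
)

```text
time: 12.8
tcp_pos: [0.5166, 0.1549, 0.1535]
tool_rot: [3.141, -0.009, -1.356]
contact_force: [-0.0, -0.2, -2.4]
grip_width: 0.0402
```

Request:
jog_arm(
  moves=[
    [0.001,0,0,0],
    [0.002,0,0,0],
    [0.002,0,0,0],
  ],
  fingers=0.47,
)

```text
time: 13.1
tcp_pos: [0.5171, 0.1528, 0.1536]
tool_rot: [3.141, -0.009, -1.356]
contact_force: [-0.5, 1.0, -2.0]
grip_width: 0.0452
```

```bash
python3 look.py w9|head -1
python3 - <<'E'
from h import *
d=np.load('w9.npz');cv2.imwrite('pics/w9z.png',cv2.resize(d['im'][150:310,160:410],None,fx=3.2,fy=3.2,interpolation=cv2.INTER_CUBIC))
E
```

```text
13.1 [0.5170813  0.15279634 0.15356904] [ 3.1409088  -0.00903975 -1.35602997] -77.69479444805206 [-0.47618475  0.95494575 -1.99030352] [ 0.02067859  0.02452055 -0.02413253]
```

View pics/w9z.png

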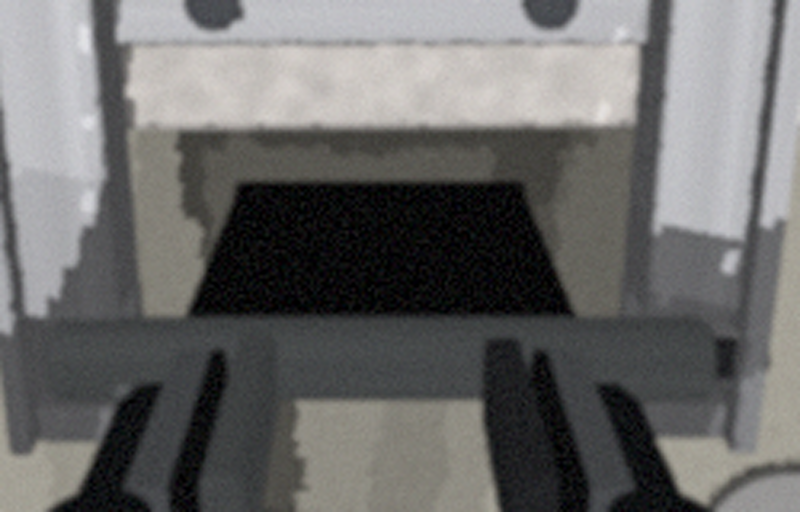

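The picture shows the pin emerging to the right of the barrel at (725,358), towards the fence hole. I'm checking the barrel height before opening more.

Run:
```python
from h import *
d=np.load('w9.npz');W=d['W']
h=np.array([.5421,.1584]); th=np.radians(12.25)
X=np.array([np.cos(th),np.sin(th)]);Y=np.array([-X[1],X[0]])
loc=np.stack([(W[...,:2]-h)@X,(W[...,:2]-h)@Y,W[...,2]-.127],-1)*1000
B=loc[245:285,160:400].reshape(-1,3)
B=B[(B[:,0]>-40)&(B[:,0]<-15)&(B[:,2]>-10)&(B[:,2]<12)]
for lo in range(-64,64,8):
    q=B[(B[:,1]>lo)&(B[:,1]<lo+8)]
    if len(q): print(lo,len(q),np.percentile(q[:,2],[50,97]).round(1),np.percentile(q[:,0],[1,99]).round(1))
```

```text
-64 658 [6. 9.] [-39.4 -15.6]
-56 567 [5.1 8.3] [-39.7 -17.1]
-48 445 [5.9 8.3] [-37.9 -17.4]
-40 246 [5.2 8.3] [-28.9 -21. ]
-32 158 [4.  6.7] [-25.7 -21. ]
-24 221 [ 5.3 11.7] [-33.9 -19.9]
-16 398 [6.3 8. ] [-34.1 -21.1]
-8 390 [6.2 8.2] [-33.9 -21.1]
0 389 [6.1 7.9] [-34.  -21.1]
8 416 [ 6.2 10.3] [-33.9 -21.1]
16 153 [ 4.1 11.1] [-26.1 -19.8]
24 150 [3.3 5.8] [-24.  -20.9]
32 291 [5.4 7.8] [-29.6 -21. ]
40 532 [4.8 7.6] [-39.4 -16.8]
48 482 [4.4 7.1] [-39.8 -16.7]
56 532 [7.2 8.9] [-38.3 -15.4]
```

The barrel was drawn up about 1.3 mm as the pads swung back. I'm lowering it again before releasing further.

Request:
jog_arm(
  moves=[
    [0,0,0.0007,0],
    [0,0,0.0014,0],
    [0,0,0.0014,0],
  ],
)

```text
time: 13.45
tcp_pos: [0.5172, 0.1528, 0.1524]
tool_rot: [3.141, -0.009, -1.356]
contact_force: [-0.6, -0.7, -0.3]
grip_width: 0.0454
```

Request:
jog_arm(
  moves=[
    [0,0,0.0005,0],
    [0,0,0.001,0],
    [0,0,0.001,0],
  ],
)

```text
time: 13.75
tcp_pos: [0.5176, 0.1527, 0.1518]
tool_rot: [-3.141, -0.009, -1.356]
contact_force: [0.3, -0.4, 3.2]
grip_width: 0.0448
```

Request:
jog_arm(
  moves=[
    [0.001,0,0,0],
    [0.002,0,0,0],
    [0.002,0,0,0],
  ],
  fingers=0.41,
)

```text
time: 14.05
tcp_pos: [0.518, 0.1508, 0.1518]
tool_rot: [-3.141, -0.009, -1.356]
contact_force: [-0.7, 0.3, -0.9]
grip_width: 0.0504
```

Request:
jog_arm(
  moves=[
    [0,0,0,0],
    [0,0,0,0],
    [0,0,0,0],
    [0,0,0,0],
  ],
  fingers=0.2,
)

```text
time: 14.45
tcp_pos: [0.518, 0.1508, 0.1518]
tool_rot: [-3.141, -0.009, -1.356]
contact_force: [0.8, -0.0, -0.3]
grip_width: 0.0683
```

```bash
python3 look.py w10|head -1
python3 - <<'E'
from h import *
d=np.load('w10.npz');cv2.imwrite('pics/w10z.png',cv2.resize(d['im'][150:310,160:410],None,fx=3.2,fy=3.2,interpolation=cv2.INTER_CUBIC))
W=d['W']
h=np.array([.5421,.1584]); th=np.radians(12.25)
X=np.array([np.cos(th),np.sin(th)]);Y=np.array([-X[1],X[0]])
loc=np.stack([(W[...,:2]-h)@X,(W[...,:2]-h)@Y,W[...,2]-.127],-1)*1000
B=loc[235:300,130:430].reshape(-1,3)
B=B[(B[:,0]>-35)&(B[:,0]<-20)&(B[:,2]>-10)&(B[:,2]<12)]
for lo in range(-64,64,8):
    q=B[(B[:,1]>lo)&(B[:,1]<lo+8)]
    if len(q): print(lo,len(q),np.percentile(q[:,2],[50,97]).round(1),np.percentile(q[:,0],[1,99]).round(1))
E
```

```text
14.45 [0.5180022  0.15082673 0.15176387] [-3.14082382 -0.00918267 -1.35609078] -77.69827834243942 [ 0.75537432 -0.00518397 -0.25055331] [0.01912707 0.00567876 0.01187566]
-64 450 [6.1 9. ] [-34.9 -20.1]
-56 246 [4.2 6.6] [-31.4 -21. ]
-48 285 [3.5 6.3] [-32.8 -20.6]
-40 394 [4.7 6.6] [-33.1 -21. ]
-32 346 [4.6 6.6] [-33.2 -21. ]
-24 244 [ 3.8 11.2] [-34.1 -20.1]
-16 410 [4.5 6.5] [-34.2 -20.8]
-8 398 [4.6 6.6] [-33.7 -20.9]
0 389 [4.6 6.6] [-33.9 -20.8]
8 404 [4.7 6.7] [-33.6 -21. ]
16 188 [ 4.7 11.5] [-33.6 -20.1]
24 386 [4.8 6.7] [-33.4 -21. ]
32 290 [4.1 6.4] [-32.8 -21. ]
40 269 [3.4 6.5] [-29.8 -20.9]
48 262 [5.  6.7] [-32.7 -21.1]
56 378 [7. 9.] [-34.7 -20.2]
```

View pics/w10z.png

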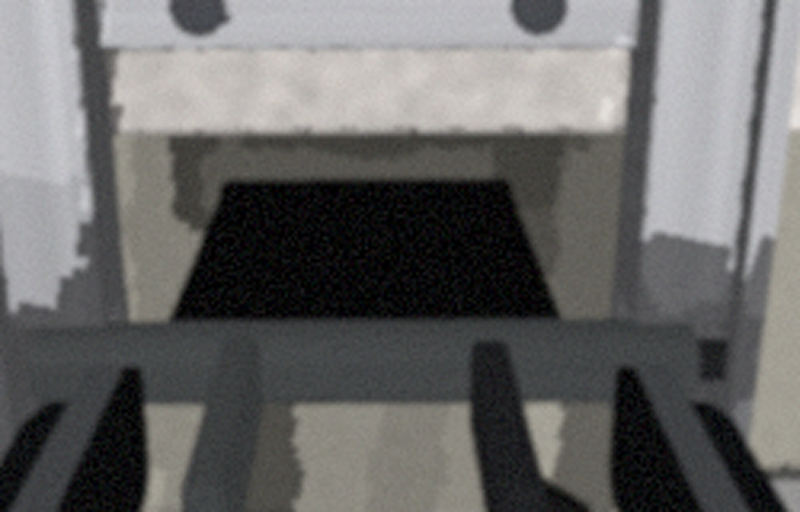

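The barrel is level and seated (top 6.6 mm along its whole length) and the fingers are clear of the tabs at (225,420) and (495,420). I'm opening fully and retreating upward.

Request:
jog_arm(
  moves=[
    [0,0,0,0],
    [0,0,0,0],
    [0,0,-0.01,0],
    [0,0,-0.03,0],
    [0,0,-0.05,0],
  ],
  fingers=0.05,
)

```text
time: 15.0
tcp_pos: [0.5178, 0.1513, 0.2028]
tool_rot: [-3.141, -0.009, -1.356]
contact_force: [-0.1, -0.9, -0.1]
grip_width: 0.0809
```

Request:
jog_arm(
  moves=[
    [0,0,-0.03,0],
    [0,0,-0.07,0],
    [0,0,-0.1,0],
    [0,0,-0.1,0],
    [0,0,-0.1,0],
  ],
)

```text
time: 15.5
tcp_pos: [0.5176, 0.1522, 0.3037]
tool_rot: [-3.139, -0.009, -1.356]
contact_force: [-1.3, -0.7, -0.6]
grip_width: 0.0807
```

```bash
python3 look.py w11|head -5
python3 - <<'E'
from h import *
d=np.load('w11.npz');W=d['W']
cv2.imwrite('pics/w11z.png',cv2.resize(d['im'][80:280,140:420],None,fx=2.8,fy=2.8,interpolation=cv2.INTER_CUBIC))
h=np.array([.5421,.1584]); th=np.radians(12.25)
X=np.array([np.cos(th),np.sin(th)]);Y=np.array([-X[1],X[0]])
loc=np.stack([(W[...,:2]-h)@X,(W[...,:2]-h)@Y,W[...,2]-.127],-1)*1000
B=loc.reshape(-1,3); B=B[(B[:,0]>-45)&(B[:,0]<-10)&(abs(B[:,1])<70)]
T=B[(B[:,2]>42)&(B[:,2]<56)]
for s in (T[T[:,1]>3],T[T[:,1]<3]): print('tab',len(s),np.percentile(s,[1,50,99],axis=0).round(1).tolist())
B=B[(B[:,0]>-35)&(B[:,0]<-20)&(B[:,2]>-10)&(B[:,2]<12)]
for lo in range(-64,64,8):
    q=B[(B[:,1]>lo)&(B[:,1]<lo+8)]
    if len(q): print(lo,len(q),np.percentile(q[:,2],[50,97]).round(1))
p=env.get_image('scene'); cv2.imwrite('pics/s11.png',cv2.resize(p['image'][180:360,90:330],None,fx=3.3,fy=3.3,interpolation=cv2.INTER_CUBIC))
for t in ['dish','bottle','pot','dropper']:
    for r in env.silhouettes(p,t)[:2]: print(t,r['p'],r['centre'])
E
```

```text
15.5 [0.5175561  0.15219177 0.30370274] [-3.13938871 -0.00921129 -1.35612188] -77.70006044579044 [-1.2728778  -0.65247713 -0.5556691 ] [ 0.03022667 -0.01232187 -0.04278444]
rail 1 840 [[5.4, 41.0, 0.9], [22.0, 50.9, 4.3], [37.8, 60.3, 9.3]]
top z 4.141455538006933
rail -1 836 [[5.2, -64.1, 2.0], [21.8, -54.7, 4.4], [37.8, -44.8, 9.4]]
top z 4.212242262327582
tab 139 [[-34.4, 16.0, 42.6], [-26.2, 18.6, 46.6], [-19.4, 21.9, 48.0]]
tab 133 [[-34.3, -23.8, 43.1], [-26.7, -21.0, 46.8], [-19.4, -18.0, 48.4]]
-64 147 [3.5 9.4]
-56 135 [4.6 6.7]
-48 120 [4.8 6.8]
-40 113 [4.8 6.8]
-32 95 [4.7 6.8]
-24 51 [ 5.3 10.3]
-16 111 [4.9 7. ]
-8 126 [4.8 6.7]
0 112 [4.6 6.8]
8 119 [ 4.9 11. ]
16 26 [3.7 7.7]
24 112 [4.7 6.8]
32 112 [5.  6.8]
40 127 [4.4 6.8]
48 93 [4.6 6.5]
56 107 [7.  9.1]
bottle 0.66 [291.7, 302.2]
pot 0.81 [238.5, 217.2]
dropper 0.63 [225.0, 193.4]Traceback (most recent call last):
  File "look.py", line 17, in <module>
    print('barrel y',np.percentile(l[ok,1],[.2,99.8]))
                     ~~~~~~~~~~~~~^^^^^^^^^^^^^^^^^^^
    return _quantile_unchecked(
        a, q, axis, out, overwrite_input, method, keepdims, weights)
    return _ureduce(a,
                    func=_quantile_ureduce_func,
    ...<5 lines>...
                    overwrite_input=overwrite_input,
                    method=method)
    r = func(a, **kwargs)
    result = _quantile(arr,
                       quantiles=q,
    ...<2 lines>...
                       out=out,
                       weights=wgt)
    slices_having_nans = np.isnan(arr[-1, ...])
                                  ~~~^^^^^^^^^
IndexError: index -1 is out of bounds for axis 0 with size 0
```

View pics/w11z.png

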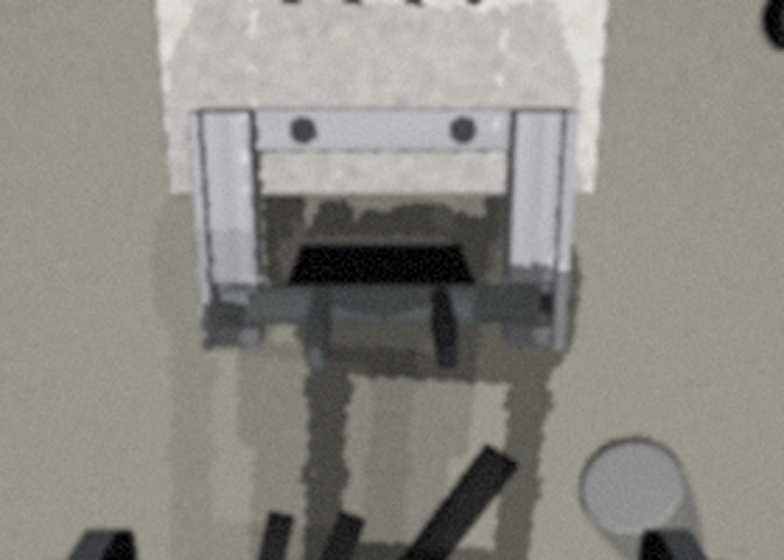

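View pics/s11.png

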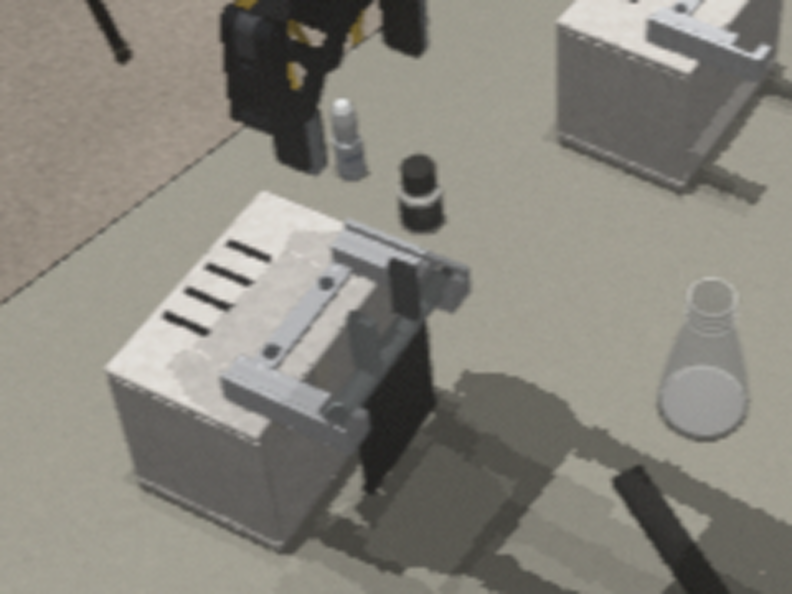

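The door hangs level on box B. The tabs span 45.8 mm, the same as at rest on box A (45.7 mm), so the pin is fully out through its hole. Bottle, pot and dropper stand where they were, and the gripper is clear.

```bash
python3 -c "
from h import *
print(env.finish_job()); print(env.get_obs()['time'])"
```

```text
the job is handed in; nothing more can be done
None
the job is handed in; nothing more can be done
```

The door now hangs by itself on box B (the shell-dish box), with its pin sprung home. I handed the job in at about 15.6 s on the robot's clock.

I squeezed the tabs, lifted the door straight off box A and landed it on box B's rails behind the notches. I then slid it lightly forward until it dropped in, about 28 mm in front of boxB_rail. It bottomed 12 mm below ride height, and I let the pin out gradually. While I was letting the pin out, the opening fingers pulled the barrel up about 1.3 mm. I lowered it back onto its seat before releasing it fully.

**Last checks:**
- **Barrel:** seated level at the nominal height along its whole length.
- **Pin:** the tabs measure 45.8 mm over both, against 45.7 mm at rest on box A, so the pin is fully out. I inferred that it is in its hole from this and from the picture; I did not see inside the hole.
- **Forces:** the highest reading was about 7 N, both while squeezing the tabs and when first touching box B's rails. The gripper was clear of everything at the end.
- **Bystanders:** the bottle, pot and dropper stand where they were. The dish inside box B was never visible to the cameras, so I could not check it; nothing went into that box.

One thing was off throughout: the wrist camera and the top camera disagreed by about 2 mm sideways. I placed the door by the wrist camera alone.

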